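Load the second set of tubes into the block heater, each in front of its duplicate

ROBOT

A 6-joint arm with a two-finger parallel gripper is mounted at the origin on a cart in front of the work surface, level with it; the furniture and walls round the work are solid. World frame = base frame: x ahead of the robot, y to its left, z up, the work surface at z = 0. Lengths are in m, angles in rad, forces in N, time in s.
With the tool pointing down it reaches from about 0.375 to 0.975 m from the base axis. Payload 3.8 kg.
Tool frame: the origin (TCP) lies midway between the tips of the shut fingers; the grasp point (between the pads) lies 19 mm behind it; z points along the fingers, y is the direction in which the jaws open and shut (so a half turn about z gives the same grasp; the last joint's range is limited). The gripper opens to 85 mm and grips with 20 to 120 N. Pads are 22 mm wide; open, the fingers measure 114 mm over their backs; the gripper's body (76 mm by 85 mm) begins 54 mm behind the grasp point. The pads swing forward as they close: fully open they stand 13 mm farther back than shut.
Start: joints at [1.203, 0.264, 1.604, -0, 1.274, -0.037], TCP at [0.219, 0.638, 0.231] pointing down, gripper open.
Joint ranges: [-2.63, 2.63], [-0.94, 2.18], [0.31, 2.57], [-1.31, 4.45], [0, 2.66], [-2.55, 2.55]. Speed limits (rad/s): [2.57, 2.57, 3.14, 3.14, 3.14, 3.14].

INTERFACE

Orientations are given as a rotation vector (axis times angle).
In Python, from workcell import bot gives the robot as it stands.
- The arm moves only by the shell command python3 -m inch 'ROWS' [FORCE]. ROWS is JSON, a list of rows, each an object of numbers: "dx", "dy", "dz": the shift along the tool's x, y, z in m; "ax", "ay", "az": the turn, a rotation vector about the tool's x, y, z in degrees; "fingers": the opening, from -1 (shut) to 1 (fully open). A call has 1 to 20 rows; each row is the pose to reach, as a shift and turn from the pose measured when the call began, along the tool's axes at that moment; what a row does not reach only later rows make up. A row lasts 1/8 s, in which the tool goes at most 62.5 mm and 10.7 degrees, less where a joint would pass 70% of its speed; a pose out of reach is approached as far as the arm can. A call with a gripper value outside its range is refused whole. The fingers move at their own pace and stop on an object; FORCE is the grip in N (left out, the last holds). Time passes only in rows, so rows that repeat a pose let the fingers close. It gives the time, the measured TCP pose, the force and the opening at its end, in the units of the state.
- bot.read_state(): the state, without advancing time (a new reading comes with each control period).
- bot.read_camera(name): name is "side" or "top"; returns (picture, depth): 420x560x3 uint8, blue, green, red; 420x560 float32, m along the optical axis (not along the pixel's ray), 0 where there is no reading.
- bot.get_calibration(name): a dict with "intrinsics" (3x3 intrinsics, pixels), "distortion" ([k1, k2, p1, p2, k3] as OpenCV has them; the pictures are not rectified), "view" (4x4, takes a point from world to camera coordinates). Camera axes: x right, y down, z forward; pixel columns grow to the right and rows downward; lengths in m; the calibration is good to about 2 mm. A picture is of the moment at which its call begins. get_calibration takes no time and is no camera call.
- bot.finish_job(): hands the job in, once; it reports no verdict.
Trained networks look in the newest picture that a camera, given by its name, has taken for a name from the list of things; names that differ only in an ending like _2 or _b are one class to them, and where a whole thing is asked for, a point or a joint stands for the part that bears it (a point fixed in the world has none). Each returns a list of dicts, best first, with "p" (0 to 1); they miss things now and then, are a little off and sometimes report something else, mostly with a low value. They report only what shows in the picture. A call takes as long as a camera call.
- bot.masks_of(camera, thing): "region" (420x560 bool, what is visible of it) and "box" ([left, top, right, bottom] in pixels, round what is visible of it).
The state is a dict: "time": time; "q": joint angles; "joint_vel": joint speeds; "joint_torque": joint torques, N m; "tool_pos": TCP position; "tcp_rot": TCP orientation; "wrist_force": force on the tool from outside, world axes, zero at the start; "torque": the same for the moment, N m; "width": opening from 0.0 (shut) to 1.0 (fully open).
Only numpy, scipy, OpenCV 4.12 (cv2) and the standard library are available. Lean on these libraries where they do the work, as an engineer would, in place of code of your own. Each camera call takes 0.05 s, during which the arm holds its last target. There are 200 camera calls.

TASK

The back block of the dry-block heater already holds one set of three capped tubes. Move the second set from the teal rack beside the heater into the front block: stand each tube, cap up and right down in its well, directly in front of its duplicate, the tube with the same cap colour. Leave the tubes in the back block standing as they are, do not tip any tube over, and let go of everything.

Things in the scene. Friction and masses are not known exactly. Their poses are not given: they have to be found in the camera images.
- heater: Dual-block dry heater, grey housing 196 (x) x 184 (y) x 102 high, heavy, stays put; sloping dark console to its front (-x). Origin in its underside, housing x = -116 to 82. Two aluminium blocks, each with 3 round wells, 37 diameter, at y = -54, 0, 54: front block at x = -31, back block at x = +31. Well mouths at z = 102, flat floors at z = 27 (75 deep); housing round the blocks 96 high.
- tube_rack: Teal tube rack on the near half of the bench, beside the heater (not the like one at the back wall), stays put, 90 (x) x 210 (y) x 94 high, origin underside centre. Two rows of holes at x = -21.5 and +21.5, columns at y = -85, -51, -17, 17, 51, 85; holes 40 (x) x 31 (y). The three tubes to move stand in the row x = +21.5, at y = -85, -17, 51, on the rack's floor (z = 3), so their caps end 27 above its top. The other row is empty.
- tube_blue: The tube with the dark blue cap in the teal rack: clear conical tube, 118 long, body 28 diameter, cap 32 diameter and 13 high at the top; 28 to 56 g. Origin: its pointed bottom end; z runs up to the cap (cap centre at z = 111). Stands loosely, may lean a few degrees. Grip it by the cap; in the rack the cap is free on all sides for 35 mm or more.
- tube_orange: The tube with the orange cap in the teal rack: clear conical tube, 118 long, body 28 diameter, cap 32 diameter and 13 high at the top; 28 to 56 g. Origin: its pointed bottom end; z runs up to the cap (cap centre at z = 111). Stands loosely, may lean a few degrees. Grip it by the cap; in the rack the cap is free on all sides for 35 mm or more.
- tube_green: The tube with the green cap in the teal rack: clear conical tube, 118 long, body 28 diameter, cap 32 diameter and 13 high at the top; 28 to 56 g. Origin: its pointed bottom end; z runs up to the cap (cap centre at z = 111). Stands loosely, may lean a few degrees. Grip it by the cap; in the rack the cap is free on all sides for 35 mm or more.
- back_blue: The duplicate with the dark blue cap, same tube (118 long, cap 32 diameter, origin at its bottom end, z up to the cap), standing in a well of the heater's back block, cap top about 43 above the block. Stays there. A tube set in the well in front of it has its cap 20 to 35 from this cap: open the fingers only a little to let go.
- back_orange: The duplicate with the orange cap, same tube (118 long, cap 32 diameter, origin at its bottom end, z up to the cap), standing in a well of the heater's back block, cap top about 43 above the block. Stays there. A tube set in the well in front of it has its cap 20 to 35 from this cap: open the fingers only a little to let go.
- back_green: The duplicate with the green cap, same tube (118 long, cap 32 diameter, origin at its bottom end, z up to the cap), standing in a well of the heater's back block, cap top about 43 above the block. Stays there. A tube set in the well in front of it has its cap 20 to 35 from this cap: open the fingers only a little to let go.
- riser_post: An obstacle, not part of the job: fixed upright steel post, 30 x 30 square and 990 high, on the other bench to the right of the robot, near its base. Origin: centre of its foot. Keep the whole arm clear of it, for instance by folding the arm in before it swings past.

How it is judged:
By the outcome, as a careful person would: the job done as asked, in the order asked, and still so for the second after the job is handed in, with the robot touching nothing.
It also fails if it takes over 91 s, if anything falls off the work surface, if the arm or the gripper's body presses on something with over 40 N, if the wrist force passes 120 N, or if a joint passes its speed limit or range.

## Working session

There is one attempt and no reset: what is moved stays moved. The work goes in short steps, Python scripts to look and compute and a shell command to move; the robot and the scene stay as the last step left them, time stands still between calls to the robot, and variables do not carry over. Pictures are saved under pics/ and viewed, about 12 in all and at most 16, crops included, and the job is handed in when it is done.

```bash
ls; mkdir -p pics; cat > h.py <<'E'
from workcell import bot
import numpy as np, cv2
from scipy.spatial.transform import Rotation as R
def pts(cam,depth,mask):
    c=bot.get_calibration(cam);K=np.array(c["intrinsics"]);D=np.array(c["distortion"]);V=np.array(c["view"])
    v,u=np.nonzero(mask&(depth>0)); z=depth[v,u]
    n=cv2.undistortPoints(np.c_[u,v].astype(float).reshape(-1,1,2),K,D).reshape(-1,2)
    P=np.c_[n*z[:,None],z]
    return (P-V[:3,3])@V[:3,:3]
E
python3 - <<'E'
from h import *
s=bot.read_state();print({k:np.round(v,3).tolist() for k,v in s.items()})
for c in("side","top"):
    im,d=bot.read_camera(c);cv2.imwrite(f"pics/{c}0.png",im);V=np.array(bot.get_calibration(c)["view"]);print(c,-V[:3,:3].T@V[:3,3],V[2,:3])
    for n in["tube_blue","tube_orange","tube_green","back_blue","back_orange","back_green","heater","tube_rack"]:
        for r in bot.masks_of(c,n)[:3]:
            P=pts(c,d,r["region"])
            print(c,n,round(r["p"],2),np.round(r["box"]),r["region"].sum(),np.round(np.median(P,0),3) if len(P) else None,np.round(np.percentile(P,98,axis=0),3) if len(P) else None)
E
```

```text
pics
{'time': 0.0, 'q': [1.203, 0.265, 1.605, 0.0, 1.274, -0.037], 'joint_vel': [0.001, 0.001, 0.001, -0.001, 0.002, 0.002], 'joint_torque': [0.001, -51.509, -36.733, 0.0, 0.013, -0.0], 'tool_pos': [0.219, 0.638, 0.23], 'tcp_rot': [-0.517, -3.098, 0.003], 'wrist_force': [-0.244, 0.07, -0.13], 'torque': [-0.001, -0.02, 0.032], 'width': 0.999}
side [0.26936525 0.80490784 0.69584838] [ 0.21618947 -0.73169111 -0.6464443 ]
side tube_blue 0.62 [240. 279. 258. 306.] 375 [0.448 0.392 0.116] [0.463 0.399 0.121]
side tube_orange 0.85 [274. 298. 290. 326.] 390 [0.38  0.409 0.117] [0.394 0.416 0.121]
side tube_green 0.61 [209. 272. 225. 291.] 286 [0.515 0.387 0.118] [0.532 0.396 0.121]
side back_blue 0.78 [178. 208. 194. 235.] 315 [0.639 0.267 0.134] [0.657 0.275 0.145]
side back_orange 0.82 [191. 181. 207. 202.] 212 [0.661 0.161 0.135] [0.68  0.168 0.145]
side back_orange 0.71 [241. 280. 257. 306.] 398 [0.448 0.391 0.115] [0.476 0.399 0.121]
side back_green 0.69 [178. 199. 196. 218.] 229 [0.65  0.215 0.139] [0.671 0.226 0.145]
side heater 0.8 [162. 190. 265. 277.] 5986 [0.585 0.251 0.085] [0.694 0.298 0.103]
side tube_rack 0.9 [175. 265. 294. 374.] 6333 [0.467 0.423 0.058] [0.579 0.471 0.093]
top [0.36804863 0.08235006 1.09850608] [ 0.1333114  -0.00637758 -0.99105368]
top tube_orange 0.7 [144. 248. 162. 264.] 136 [0.378 0.397 0.12 ] [0.391 0.413 0.124]
top tube_green 0.51 [156. 195. 175. 208.] 206 [0.515 0.375 0.118] [0.534 0.395 0.123]
top back_blue 0.46 [202. 148. 219. 160.] 142 [0.641 0.256 0.144] [0.657 0.272 0.148]
top back_orange 0.58 [244. 134. 259. 159.] 190 [0.66  0.151 0.143] [0.682 0.165 0.147]
top back_green 0.63 [221. 142. 240. 154.] 194 [0.652 0.206 0.143] [0.673 0.224 0.147]
top heater 0.58 [198. 133. 274. 215.] 4675 [0.596 0.197 0.095] [0.702 0.288 0.105]
top tube_rack 0.78 [127. 175. 188. 260.] 2571 [0.471 0.402 0.061] [0.573 0.469 0.094]
```

```bash
python3 - <<'E'
import cv2
a=cv2.imread("pics/side0.png")[140:400,140:400];b=cv2.imread("pics/top0.png")[110:300,110:300]
cv2.imwrite("pics/a1.png",cv2.hconcat([cv2.resize(a,(400,400)),cv2.resize(b,(400,400))]))
E
```

```text
(no output)
```

View pics/a1.png

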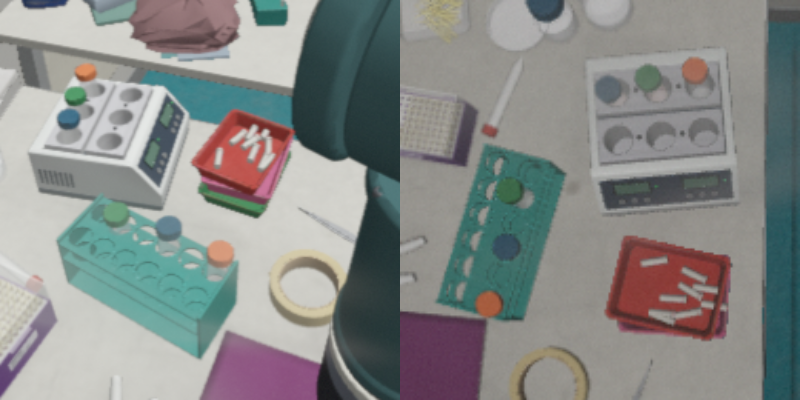

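View pics/side0.png

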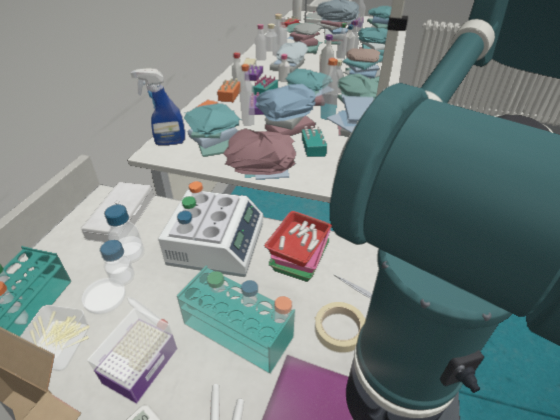

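View pics/top0.png

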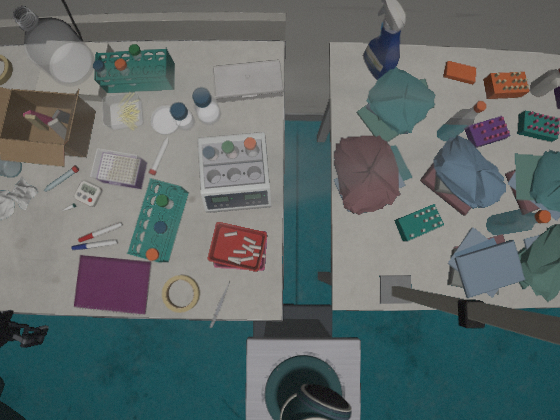

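Both views show the same layout. In the top view the rack runs from about (150,255) to (165,185), with caps green (162,201), blue (160,227) and orange (152,255). The heater is at about (235,170), with its back caps blue, green, orange from left to right. The front wells are empty at rows around 175. The third rack at the top left is the decoy.

Next I'll fit the caps and wells precisely from both cameras.

```bash
cat >> h.py <<'E'
def rays(cam,zp):
    c=bot.get_calibration(cam);K=np.array(c["intrinsics"]);D=np.array(c["distortion"]);V=np.array(c["view"])
    v,u=np.mgrid[:420,:560];n=cv2.undistortPoints(np.c_[u.ravel(),v.ravel()].astype(float).reshape(-1,1,2),K,D).reshape(-1,2)
    d=np.c_[n,np.ones(len(n))]@V[:3,:3];o=-V[:3,:3].T@V[:3,3]
    return (o+d*((zp-o[2])/d[:,2])[:,None])[:,:2], d, o
E
cat > m.py <<'E'
from h import *
from scipy.optimize import minimize
C={"blue":(.448,.382),"orange":(.38,.402),"green":(.515,.38),"Bblue":(.641,.257),"Borange":(.66,.153),"Bgreen":(.652,.206)}
F=[]
for c in("side","top"):
    im,d=bot.read_camera(c)
    _,dr,o=rays(c,0.1); W=o+dr*d.ravel()[:,None]   # d is depth along the axis; dr has unit axial component
    ok=d.ravel()>0
    for n,p in C.items():
        s=ok&(np.hypot(*(W[:,:2]-p).T)<.03)&(W[:,2]>(.135 if n[0]=="B" else .110))
        zt=np.percentile(W[s,2],75); t=s&(W[:,2]>zt-.004); q=W[t]
        print(c,n,t.sum(),"top z",round(zt,4),"mid",np.round((q[:,:2].min(0)+q[:,:2].max(0))/2,4),"mean",np.round(q.mean(0)[:2],4),"span",np.round(np.ptp(q[:,:2],axis=0),3))
    X,_,_=rays(c,.102); n=ok&(np.hypot(*(X-[.61,.22]).T)<.11)
    z=W[n,2]; F.append((c,X[n],z)); h=np.histogram(z,np.arange(.02,.11,.004));print(c,dict(zip(np.round(h[1],3),h[0])))
L=np.array([[-.031,y] for y in(-.054,0,.054)])
def cost(p,sets):
    cc,s=np.cos(p[2]),np.sin(p[2]);Q=p[:2]+L@np.array([[cc,s],[-s,cc]]); e=0
    for _,X,z in sets:
        r=np.min(np.linalg.norm(X[:,None]-Q,axis=2),1); m=r<.026
        inside=1/(1+np.exp((r-.0185)/.0007)); hole=np.clip((.099-z)/.006,0,1)
        e+=np.sum((m*(inside-hole))**2)/m.sum() 
    return e
for sets in(F[:1],F[1:],F):
    best=None
    for x in np.arange(.59,.65,.006):
        for y in np.arange(.17,.24,.006):
            for a in(-.1,.0,.1,.2,.3):
                e=cost((x,y,a),sets)
                if best is None or e<best[0]: best=(e,(x,y,a))
    r=minimize(cost,best[1],(sets,),method="Nelder-Mead",options=dict(initial_simplex=np.array(best[1])+np.array([[0,0,0],[.004,0,0],[0,.004,0],[0,0,.05]])))
    p=r.x;cc,s=np.cos(p[2]),np.sin(p[2]);A=np.array([[cc,s],[-s,cc]])
    print(np.round(p,4),round(r.fun,4),"wells -y..+y",np.round(p[:2]+L@A,4).tolist(),"back",np.round(p[:2]+(L*[-1,1])@A,4).tolist())
E
python3 m.py
```

```text
side blue 191 top z 0.1197 mid [0.4505 0.3822] mean [0.45   0.3835] span [0.031 0.032]
side orange 215 top z 0.1199 mid [0.3798 0.4   ] mean [0.3798 0.4013] span [0.031 0.032]
side green 181 top z 0.12 mid [0.5183 0.3818] mean [0.5184 0.3825] span [0.032 0.03 ]
side Bblue 131 top z 0.1438 mid [0.6422 0.2595] mean [0.642  0.2603] span [0.03  0.031]
side Borange 95 top z 0.144 mid [0.6663 0.1536] mean [0.6661 0.1543] span [0.031 0.029]
side Bgreen 114 top z 0.1436 mid [0.6572 0.2111] mean [0.6565 0.2113] span [0.032 0.033]
side {np.float64(0.02): np.int64(0), np.float64(0.024): np.int64(0), np.float64(0.028): np.int64(0), np.float64(0.032): np.int64(0), np.float64(0.036): np.int64(0), np.float64(0.04): np.int64(0), np.float64(0.044): np.int64(0), np.float64(0.048): np.int64(2), np.float64(0.052): np.int64(23), np.float64(0.056): np.int64(57), np.float64(0.06): np.int64(92), np.float64(0.064): np.int64(115), np.float64(0.068): np.int64(128), np.float64(0.072): np.int64(162), np.float64(0.076): np.int64(203), np.float64(0.08): np.int64(227), np.float64(0.084): np.int64(241), np.float64(0
[... 1184 characters left out ...]
at64(0.08): np.int64(115), np.float64(0.084): np.int64(132), np.float64(0.088): np.int64(208), np.float64(0.092): np.int64(581), np.float64(0.096): np.int64(691), np.float64(0.1): np.int64(1040), np.float64(0.104): np.int64(253)}
[0.6249 0.203  0.1101] 0.0551 wells -y..+y [[0.6001, 0.1459], [0.5941, 0.1996], [0.5882, 0.2533]] back [[0.6617, 0.1527], [0.6558, 0.2064], [0.6498, 0.2601]]
[0.6236 0.1995 0.103 ] 0.0176 wells -y..+y [[0.5983, 0.1426], [0.5928, 0.1963], [0.5872, 0.2501]] back [[0.66, 0.149], [0.6544, 0.2027], [0.6489, 0.2564]]
[0.6241 0.2009 0.1075] 0.1058 wells -y..+y [[0.5991, 0.1439], [0.5933, 0.1975], [0.5875, 0.2512]] back [[0.6607, 0.1505], [0.6549, 0.2042], [0.6491, 0.2579]]
```

```bash
cat > go.py <<'E'
# usage: go.py x y z ... -> tool-frame shift (mm) for each target; plus the turn to tool-down with y along heater x
from h import *; import sys
s=bot.read_state();T=R.from_rotvec(s["tcp_rot"]);M=T.as_matrix()
print("t",round(s["time"],2),"pos",np.round(s["tool_pos"],4),"x",np.round(M[:,0],3),"y",np.round(M[:,1],3),"z",np.round(M[:,2],3),"w",round(s["width"],3),"F",np.round(s["wrist_force"],1),"q",np.round(s["q"],2))
a=.107
for sg in(1,-1):
    y=sg*np.array([np.cos(a),np.sin(a),0]);z=np.array([0,0,-1.]);G=np.c_[np.cross(y,z),y,z]
    print("turn",np.round((T.inv()*R.from_matrix(G)).as_rotvec(degrees=True),1))
v=np.array(sys.argv[1:],float).reshape(-1,3)
for p in v: print(p,np.round(M.T@(p-s["tool_pos"]),4))
E
python3 go.py .379 .4005 .2 .379 .4005 .098
```

```text
t 1.0 pos [0.2192 0.6384 0.2313] x [-0.946  0.325 -0.   ] y [ 0.325  0.946 -0.   ] z [ 0. -0. -1.] w 1.0 F [-0.7  0.6  0.6] q [ 1.2   0.26  1.6  -0.    1.27 -0.04]
turn [ 0.   0.  64.9]
turn [  -0.     0.  -115.1]
[0.379  0.4005 0.2   ] [-0.2284 -0.1731  0.0313]
[0.379  0.4005 0.098 ] [-0.2284 -0.1731  0.1333]
```

```bash
python3 -m inch '[{"dx":-0.04,"dy":-0.03,"az":10,"fingers":0.3},{"dx":-0.08,"dy":-0.06,"az":20,"fingers":0.3},{"dx":-0.12,"dy":-0.09,"az":30,"fingers":0.3},{"dx":-0.16,"dy":-0.12,"az":40,"fingers":0.3},{"dx":-0.2,"dy":-0.15,"az":50,"fingers":0.3},{"dx":-0.2284,"dy":-0.1731,"dz":0.03,"az":60,"fingers":0.3},{"dx":-0.2284,"dy":-0.1731,"dz":0.031,"az":64.9,"fingers":0.3},{"dx":-0.2284,"dy":-0.1731,"dz":0.031,"az":64.9,"fingers":0.3},{"dx":-0.2284,"dy":-0.1731,"dz":0.031,"az":64.9,"fingers":0.3},{"dx":-0.2284,"dy":-0.1731,"dz":0.031,"az":64.9,"fingers":0.3}]' 40; python3 go.py .379 .4005 .098 .449 .382 .098 .518 .381 .098 .599 .144 .25
```

```text
t 1.0 pos [0.2192 0.6384 0.2313] x [-0.946  0.325 -0.   ] y [ 0.325  0.946 -0.   ] z [ 0. -0. -1.] w 1.0 F [-0.7  0.6  0.6] q [ 1.2   0.26  1.6  -0.    1.27 -0.04]
turn [ 0.   0.  64.9]
turn [  -0.     0.  -115.1]
[0.379  0.4005 0.098 ] [-0.2284 -0.1731  0.1333]
[0.449 0.382 0.098] [-0.3006 -0.1679  0.1333]
[0.518 0.381 0.098] [-0.3662 -0.1464  0.1333]
[0.599 0.144 0.25 ] [-0.5198 -0.3443 -0.0187]invalid input at $[0]: expected keys dx, dy, dz, ax, ay, az, fingers
```

```bash
python3 -m inch '[{"dx":-0.08,"dy":-0.06,"dz":0,"ax":0,"ay":0,"az":10,"fingers":0.3},{"dx":-0.08,"dy":-0.06,"dz":0,"ax":0,"ay":0,"az":20,"fingers":0.3},{"dx":-0.12,"dy":-0.09,"dz":0,"ax":0,"ay":0,"az":30,"fingers":0.3},{"dx":-0.16,"dy":-0.12,"dz":0,"ax":0,"ay":0,"az":40,"fingers":0.3},{"dx":-0.2,"dy":-0.15,"dz":0,"ax":0,"ay":0,"az":50,"fingers":0.3},{"dx":-0.2284,"dy":-0.1731,"dz":0.03,"ax":0,"ay":0,"az":60,"fingers":0.3},{"dx":-0.2284,"dy":-0.1731,"dz":0.031,"ax":0,"ay":0,"az":64.9,"fingers":0.3},{"dx":-0.2284,"dy":-0.1731,"dz":0.031,"ax":0,"ay":0,"az":64.9,"fingers":0.3},{"dx":-0.2284,"dy":-0.1731,"dz":0.031,"ax":0,"ay":0,"az":64.9,"fingers":0.3},{"dx":-0.2284,"dy":-0.1731,"dz":0.031,"ax":0,"ay":0,"az":64.9,"fingers":0.3}]' 40; python3 go.py .379 .4005 .098 .449 .382 .098 .518 .381 .098 .599 .144 .25
python3 - <<'E'
from h import *
a,_=bot.read_camera("side");b,_=bot.read_camera("top")
cv2.imwrite("pics/p2.png",cv2.hconcat([cv2.resize(a[140:400,140:400],(400,400)),cv2.resize(b[110:300,110:300],(400,400))]))
E
```

```text
time: 2.25
tool_pos: [0.379, 0.4012, 0.2009]
tcp_rot: [2.097, 2.339, 0.002]
wrist_force: [-0.2, -0.1, -0.2]
width: 0.652
t 2.25 pos [0.379  0.4012 0.2009] x [-0.109  0.994  0.001] y [0.994 0.109 0.001] z [ 0.001  0.001 -1.   ] w 0.652 F [-0.2 -0.1 -0.2] q [0.77 0.05 1.9  0.   1.18 0.66]
turn [ 0.  -0.   0.1]
turn [ 1.000e-01  1.000e-01 -1.799e+02]
[0.379  0.4005 0.098 ] [-0.0008 -0.0002  0.1029]
[0.449 0.382 0.098] [-0.0268  0.0674  0.1029]
[0.518 0.381 0.098] [-0.0353  0.1359  0.103 ]
[0.599 0.144 0.25 ] [-0.2796  0.1907 -0.0492]
```

View pics/p2.png

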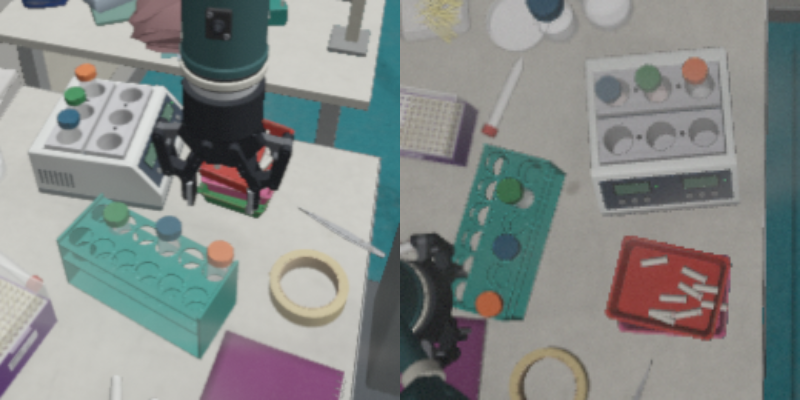

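The picture shows the gripper above the rack's near end, with side-view tips at crop (190,200) and (285,205). I'll check that against the projected TCP before going down.

```bash
python3 - <<'E'
from h import *
for c,o in(("side",(140,140,400/260)),("top",(110,110,400/190))):
    k=bot.get_calibration(c);V=np.array(k["view"])
    P=np.array([[.379,.401,.201],[.3515,.398,.207],[.4065,.404,.207],[.379,.4005,.12]])
    q=cv2.projectPoints(P,cv2.Rodrigues(V[:3,:3])[0],V[:3,3],np.array(k["intrinsics"]),np.array(k["distortion"]))[0][:,0]
    print(c,np.round((q-o[:2])*o[2],0).tolist())
E
```

```text
side [[220.0, 205.0], [246.0, 205.0], [195.0, 198.0], [220.0, 250.0]]
top [[63.0, 301.0], [62.0, 326.0], [60.0, 276.0], [86.0, 302.0]]
```

```bash
python3 - <<'E'
from h import *
a,d=bot.read_camera("side")
cv2.imwrite("pics/p3.png",cv2.resize(a[190:340,220:370],(600,600),interpolation=cv2.INTER_CUBIC))
_,dr,o=rays("side",.1);W=o+dr*d.ravel()[:,None]
s=(d.ravel()>0)&(np.hypot(*(W[:,:2]-[.379,.401]).T)<.09)&(W[:,2]>.195)&(W[:,2]<.235)
ax=np.array([.994,.107]);u=(W[s,:2]-[.379,.401])@ax; v=(W[s,:2]-[.379,.401])@[-.107,.994]
for lo in(.195,.205,.215,.225):
    m=(W[s,2]>lo)&(W[s,2]<lo+.01)
    print(lo,m.sum(),[np.round([u[m&g].min(),u[m&g].max(),v[m&g].min(),v[m&g].max()],3).tolist() for g in(u<0,u>0) if (m&g).any()])
E
```

```text
0.195 1 [[0.028, 0.028, -0.005, -0.005]]
0.205 43 [[-0.038, -0.027, 0.006, 0.013], [0.028, 0.039, -0.006, 0.013]]
0.215 89 [[-0.041, -0.027, 0.005, 0.013], [0.028, 0.042, -0.007, 0.013]]
0.225 85 [[-0.041, -0.028, -0.005, 0.013], [0.028, 0.042, -0.007, 0.014]]
```

View pics/p3.png

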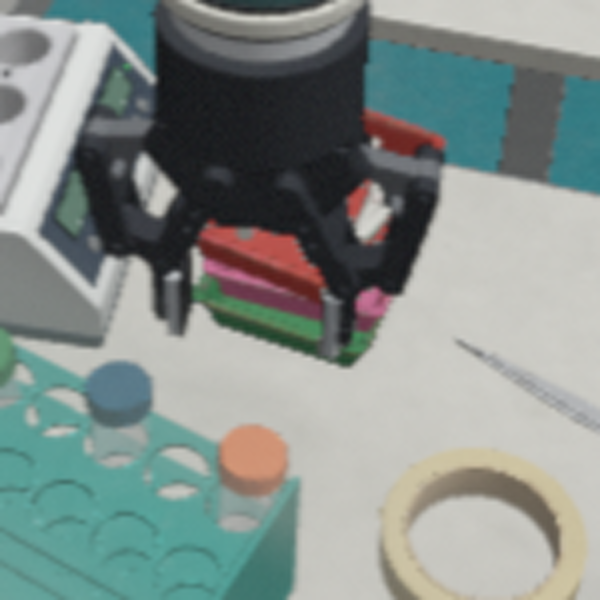

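The zoom shows the fingertips level and straddling the TCP. Depth puts the pads at ±28 mm and the tips at z≈0.207, 6 mm above the TCP. I'll go down to TCP z 0.095 and grip orange.

```bash
python3 -m inch '[{"dx":-0.0008,"dy":0,"dz":0.04,"ax":0,"ay":0,"az":0,"fingers":0.3},{"dx":-0.0008,"dy":0,"dz":0.07,"ax":0,"ay":0,"az":0,"fingers":0.3},{"dx":-0.0008,"dy":0,"dz":0.095,"ax":0,"ay":0,"az":0,"fingers":0.3},{"dx":-0.0008,"dy":0,"dz":0.106,"ax":0,"ay":0,"az":0,"fingers":0.3},{"dx":-0.0008,"dy":0,"dz":0.106,"ax":0,"ay":0,"az":0,"fingers":0.3},{"dx":-0.0008,"dy":0,"dz":0.106,"ax":0,"ay":0,"az":0,"fingers":-0.5},{"dx":-0.0008,"dy":0,"dz":0.106,"ax":0,"ay":0,"az":0,"fingers":-0.5},{"dx":-0.0008,"dy":0,"dz":0.106,"ax":0,"ay":0,"az":0,"fingers":-0.5},{"dx":-0.0008,"dy":0,"dz":0.106,"ax":0,"ay":0,"az":0,"fingers":-0.5},{"dx":-0.0008,"dy":0,"dz":0.106,"ax":0,"ay":0,"az":0,"fingers":-0.5},{"dx":-0.0008,"dy":0,"dz":0.106,"ax":0,"ay":0,"az":0,"fingers":-0.5}]' 40
```

```text
time: 3.78
tool_pos: [0.3797, 0.4009, 0.0955]
tcp_rot: [2.098, 2.338, 0.004]
wrist_force: [0.1, 0.3, 5.9]
width: 0.366
```

```bash
python3 -m inch '[{"dx":0,"dy":0,"dz":-0.03,"ax":0,"ay":0,"az":0,"fingers":-0.5},{"dx":0,"dy":0,"dz":-0.06,"ax":0,"ay":0,"az":0,"fingers":-0.5},{"dx":0,"dy":0,"dz":-0.09,"ax":0,"ay":0,"az":0,"fingers":-0.5},{"dx":0,"dy":0,"dz":-0.125,"ax":0,"ay":0,"az":0,"fingers":-0.5},{"dx":0,"dy":0,"dz":-0.155,"ax":0,"ay":0,"az":0,"fingers":-0.5},{"dx":0,"dy":0,"dz":-0.155,"ax":0,"ay":0,"az":0,"fingers":-0.5},{"dx":0,"dy":0,"dz":-0.155,"ax":0,"ay":0,"az":0,"fingers":-0.5}]'; python3 go.py .599 .144 .25 .599 .144 .22; python3 - <<'E'
from h import *
a,d=bot.read_camera("side")
cv2.imwrite("pics/p4.png",cv2.resize(a[180:340,200:360],(600,600),interpolation=cv2.INTER_CUBIC))
_,dr,o=rays("side",.1);W=o+dr*d.ravel()[:,None]
p=bot.read_state()["tool_pos"]
s=(d.ravel()>0)&(np.hypot(*(W[:,:2]-p[:2]).T)<.03)&(W[:,2]>.14)&(W[:,2]<.27)
for z in np.arange(.15,.27,.01):
    m=s&(abs(W[:,2]-z)<.005); q=W[m]
    if m.sum(): print(round(z,3),m.sum(),np.round(q[:,0].min()-p[0],3),np.round(q[:,0].max()-p[0],3),np.round(q[:,1].max()-p[1],3))
E
```

```text
time: 4.65
tool_pos: [0.3787, 0.3999, 0.2488]
tcp_rot: [2.098, 2.339, -0.0]
wrist_force: [0.7, -0.2, -0.4]
width: 0.359
t 4.65 pos [0.3787 0.3999 0.2488] x [-0.108  0.994 -0.   ] y [ 0.994  0.108 -0.   ] z [-0. -0. -1.] w 0.359 F [ 0.7 -0.2 -0.4] q [ 0.77  0.02  1.85 -0.    1.27  0.66]
turn [-0.   0.   0.1]
turn [  -0.    -0.  -179.9]
[0.599 0.144 0.25 ] [-0.2782  0.1913 -0.0012]
[0.599 0.144 0.22 ] [-0.2782  0.1913  0.0288]
0.16 5 -0.001 0.008 0.014
0.17 25 -0.01 0.015 0.019
0.18 63 -0.011 0.015 0.019
0.19 69 -0.011 0.015 0.019
0.2 71 -0.011 0.017 0.018
0.21 72 -0.011 0.014 0.017
0.22 74 -0.011 0.014 0.017
0.23 81 -0.012 0.015 0.016
0.24 71 -0.012 0.015 0.015
0.25 103 -0.021 0.021 0.015
0.26 138 -0.028 0.028 0.016
0.27 95 -0.028 0.028 0.016
```

View pics/p4.png

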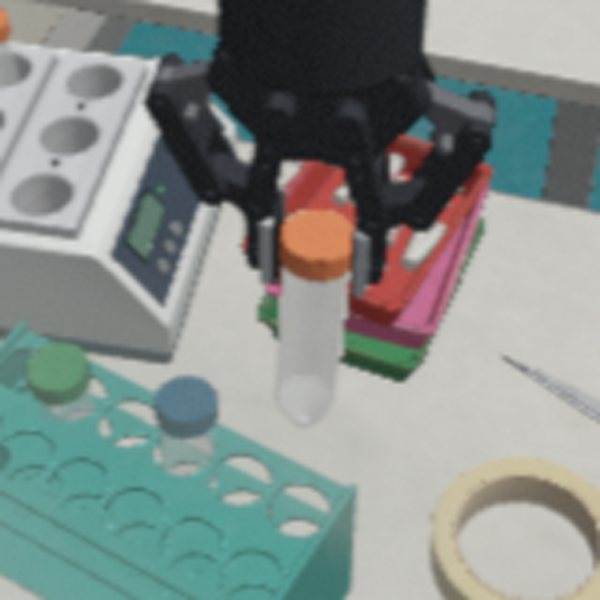

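The tube is held by its cap, with about 3.5° of lean that puts its tip toward +y. I'll tilt the tool to cancel that on the way and hover over the well.

```bash
python3 -m inch '[{"dx":-0.04,"dy":0.03,"dz":0,"ax":0,"ay":-3.5,"az":0,"fingers":-0.5},{"dx":-0.08,"dy":0.06,"dz":0,"ax":0,"ay":-3.5,"az":0,"fingers":-0.5},{"dx":-0.12,"dy":0.09,"dz":0,"ax":0,"ay":-3.5,"az":0,"fingers":-0.5},{"dx":-0.17,"dy":0.12,"dz":0,"ax":0,"ay":-3.5,"az":0,"fingers":-0.5},{"dx":-0.22,"dy":0.15,"dz":0,"ax":0,"ay":-3.5,"az":0,"fingers":-0.5},{"dx":-0.26,"dy":0.18,"dz":0,"ax":0,"ay":-3.5,"az":0,"fingers":-0.5},{"dx":-0.278,"dy":0.191,"dz":0.01,"ax":0,"ay":-3.5,"az":0,"fingers":-0.5},{"dx":-0.278,"dy":0.191,"dz":0.02,"ax":0,"ay":-3.5,"az":0,"fingers":-0.5},{"dx":-0.278,"dy":0.191,"dz":0.02,"ax":0,"ay":-3.5,"az":0,"fingers":-0.5},{"dx":-0.278,"dy":0.191,"dz":0.02,"ax":0,"ay":-3.5,"az":0,"fingers":-0.5}]'; python3 go.py .599 .144 .16 .599 .144 .117
cat > look.py <<'E'
from h import *; import sys
# picture of both views with the held tube, and its axis from side depth
p=np.array(bot.read_state()["tool_pos"]); out=[]
for c in("side","top"):
    a,d=bot.read_camera(c);k=bot.get_calibration(c);V=np.array(k["view"])
    q=cv2.projectPoints(p[None],cv2.Rodrigues(V[:3,:3])[0],V[:3,3],np.array(k["intrinsics"]),np.array(k["distortion"]))[0][0,0].astype(int)
    r=40; y0=min(max(q[1]-30,0),420-80);x0=min(max(q[0]-40,0),480);out.append(cv2.resize(a[y0:y0+80,x0:x0+80],(400,400),interpolation=cv2.INTER_CUBIC))
    _,dr,o=rays(c,.1);W=o+dr*d.ravel()[:,None]
    s=(d.ravel()>0)&(np.hypot(*(W[:,:2]-p[:2]).T)<.023)
    if c=="side":
      for z in np.arange(p[2]-.09,p[2]+.01,.015):
        q=W[s&(abs(W[:,2]-z)<.0075)]
        if len(q)>8: print(round(z,3),len(q),"x mid off mm",np.round(1000*((q[:,0].min()+q[:,0].max())/2-p[0]),1),"y front-14",np.round(1000*(np.percentile(q[:,1],97)-.014-p[1]),1))
cv2.imwrite("pics/"+sys.argv[1],cv2.hconcat(out))
E
python3 look.py p5.png
```

```text
time: 5.95
tool_pos: [0.5974, 0.1453, 0.2279]
tcp_rot: [2.065, 2.307, -0.066]
wrist_force: [-0.5, 0.6, -0.3]
width: 0.364
t 5.95 pos [0.5974 0.1453 0.2279] x [-0.11   0.992 -0.061] y [ 0.994  0.11  -0.002] z [ 0.005 -0.061 -0.998] w 0.364 F [-0.5  0.6 -0.3] q [ 0.23  0.16  1.74 -0.06  1.26  0.14]
turn [-0.1  3.5  0.2]
turn [  -5.5   -0.2 -179.7]
[0.599 0.144 0.16 ] [0.0028 0.0015 0.0678]
[0.599 0.144 0.117] [0.0054 0.0016 0.1107]
0.153 49 x mid off mm 2.6 y front-14 0.6
0.168 63 x mid off mm 1.9 y front-14 1.0
0.183 67 x mid off mm 2.6 y front-14 0.7
0.198 69 x mid off mm 0.3 y front-14 2.6
0.213 66 x mid off mm 1.0 y front-14 1.2
0.228 78 x mid off mm -2.7 y front-14 0.5
```

View pics/p5.png

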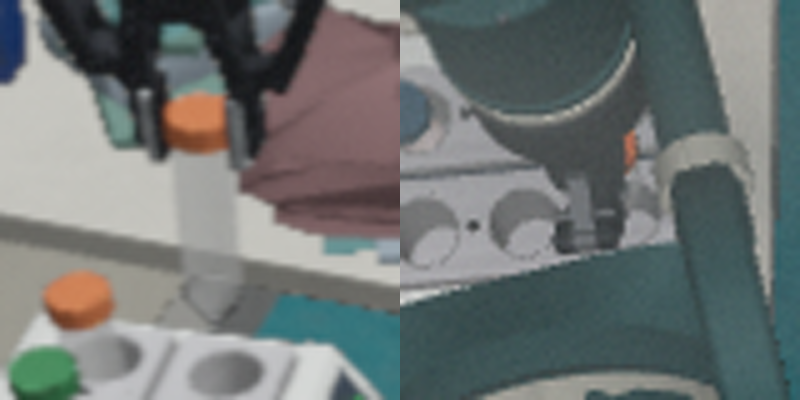

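The tube now hangs vertical, and the side-view offsets are within about 1 mm of the target well. Inserting.

```bash
python3 -m inch '[{"dx":0.001,"dy":0.0012,"dz":0.01,"ax":0,"ay":0,"az":0,"fingers":-0.5},{"dx":0.002,"dy":0.0012,"dz":0.02,"ax":0,"ay":0,"az":0,"fingers":-0.5},{"dx":0.003,"dy":0.0012,"dz":0.035,"ax":0,"ay":0,"az":0,"fingers":-0.5},{"dx":0.0035,"dy":0.0012,"dz":0.05,"ax":0,"ay":0,"az":0,"fingers":-0.5},{"dx":0.0042,"dy":0.0012,"dz":0.065,"ax":0,"ay":0,"az":0,"fingers":-0.5},{"dx":0.005,"dy":0.0012,"dz":0.08,"ax":0,"ay":0,"az":0,"fingers":-0.5},{"dx":0.006,"dy":0.0012,"dz":0.095,"ax":0,"ay":0,"az":0,"fingers":-0.5},{"dx":0.0062,"dy":0.0012,"dz":0.103,"ax":0,"ay":0,"az":0,"fingers":-0.5},{"dx":0.0062,"dy":0.0012,"dz":0.103,"ax":0,"ay":0,"az":0,"fingers":-0.5}]'; python3 go.py .5985 .145 .12
```

```text
time: 7.18
tool_pos: [0.5987, 0.145, 0.1246]
tcp_rot: [2.065, 2.306, -0.066]
wrist_force: [-0.1, 0.2, 0.3]
width: 0.359
t 7.17 pos [0.5987 0.145  0.1246] x [-0.11   0.992 -0.062] y [ 0.994  0.11  -0.002] z [ 0.005 -0.062 -0.998] w 0.359 F [-0.1  0.2  0.3] q [ 0.23  0.25  1.83 -0.07  1.07  0.15]
turn [-0.1  3.5  0.2]
turn [  -5.6   -0.2 -179.7]
[0.5985 0.145  0.12  ] [ 0.0003 -0.0002  0.0046]
```

```bash
python3 -m inch '[{"dx":0,"dy":0,"dz":0.003,"ax":0,"ay":0,"az":0,"fingers":-0.5},{"dx":0,"dy":0,"dz":0.0045,"ax":0,"ay":0,"az":0,"fingers":-0.5},{"dx":0,"dy":0,"dz":0.0045,"ax":0,"ay":0,"az":0,"fingers":-0.5},{"dx":0,"dy":0,"dz":0.0045,"ax":0,"ay":0,"az":0,"fingers":-0.1},{"dx":0,"dy":0,"dz":0.0045,"ax":0,"ay":0,"az":0,"fingers":0.04},{"dx":0,"dy":0,"dz":0.0045,"ax":0,"ay":0,"az":0,"fingers":0.04},{"dx":0,"dy":0,"dz":0.0045,"ax":0,"ay":0,"az":0,"fingers":0.04},{"dx":0,"dy":0,"dz":0.0045,"ax":0,"ay":0,"az":0,"fingers":0.04}]'; python3 look.py p6.png
```

```text
time: 8.18
tool_pos: [0.5988, 0.1447, 0.1202]
tcp_rot: [2.065, 2.306, -0.066]
wrist_force: [0.1, 0.6, -0.1]
width: 0.52
0.09 17 x mid off mm 11.4 y front-14 -1.9
0.105 107 x mid off mm -0.6 y front-14 7.0
0.12 55 x mid off mm -3.9 y front-14 -1.1
```

View pics/p6.png

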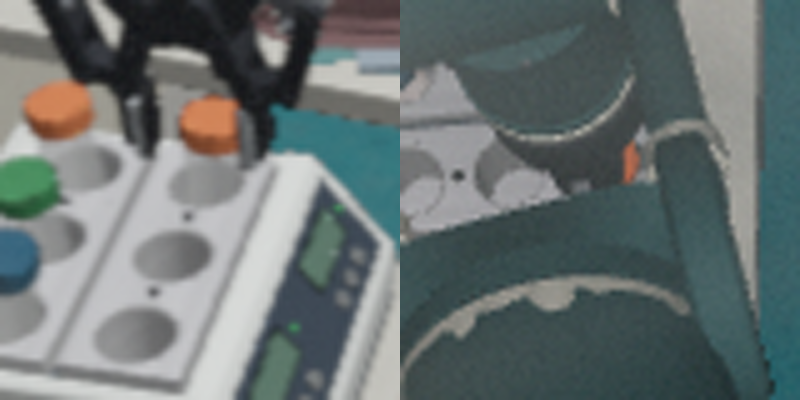

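Orange is in its well and free, resting toward the front finger. I'll shift slightly forward to clear it and rise, then go to blue.

```bash
python3 -m inch '[{"dx":0,"dy":-0.003,"dz":0,"ax":0,"ay":0,"az":0,"fingers":0.06},{"dx":0,"dy":-0.004,"dz":0,"ax":0,"ay":0,"az":0,"fingers":0.06},{"dx":-0.0006,"dy":-0.004,"dz":-0.01,"ax":0,"ay":0,"az":0,"fingers":0.06},{"dx":-0.0016,"dy":-0.004,"dz":-0.025,"ax":0,"ay":0,"az":0,"fingers":0.06},{"dx":-0.003,"dy":-0.004,"dz":-0.05,"ax":0,"ay":0,"az":0,"fingers":0.06},{"dx":-0.005,"dy":-0.004,"dz":-0.08,"ax":0,"ay":0,"az":0,"fingers":0.06},{"dx":-0.005,"dy":-0.004,"dz":-0.08,"ax":0,"ay":0,"az":0,"fingers":0.06}]'; python3 look.py p7.png;python3 go.py .449 .382 .2 .449 .382 .15
```

```text
time: 9.15
tool_pos: [0.5977, 0.1449, 0.2052]
tcp_rot: [2.063, 2.303, -0.055]
wrist_force: [0.2, -0.1, 0.8]
width: 0.532
0.115 57 x mid off mm -4.4 y front-14 -4.3
0.13 60 x mid off mm -5.3 y front-14 -4.0
0.145 105 x mid off mm -4.8 y front-14 -3.5
t 9.25 pos [0.5953 0.1443 0.2013] x [-0.11   0.992 -0.061] y [ 0.994  0.11  -0.   ] z [ 0.007 -0.061 -0.998] w 0.528 F [-0.5 -0.6  0.8] q [ 0.23  0.17  1.77 -0.07  1.21  0.15]
turn [0.  3.5 0.2]
turn [  -5.5    0.  -179.7]
[0.449 0.382 0.2  ] [ 0.2519 -0.1193 -0.0142]
[0.449 0.382 0.15 ] [ 0.255  -0.1193  0.0357]
```

View pics/p7.png

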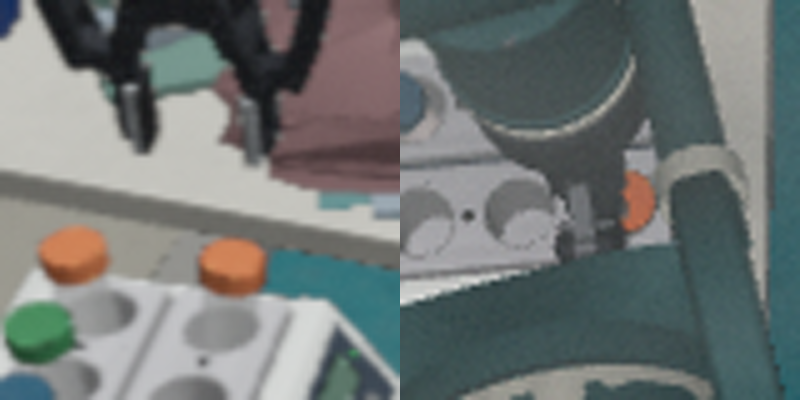

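Orange stands in its well with the gripper clear. On to blue.

```bash
python3 -m inch '[{"dx":0.05,"dy":-0.023,"dz":-0.005,"ax":0,"ay":3.5,"az":0.2,"fingers":0.3},{"dx":0.1,"dy":-0.047,"dz":-0.008,"ax":0,"ay":3.5,"az":0.2,"fingers":0.3},{"dx":0.15,"dy":-0.071,"dz":-0.01,"ax":0,"ay":3.5,"az":0.2,"fingers":0.3},{"dx":0.2,"dy":-0.095,"dz":-0.012,"ax":0,"ay":3.5,"az":0.2,"fingers":0.3},{"dx":0.2519,"dy":-0.1193,"dz":-0.0142,"ax":0,"ay":3.5,"az":0.2,"fingers":0.3},{"dx":0.2519,"dy":-0.1193,"dz":-0.0142,"ax":0,"ay":3.5,"az":0.2,"fingers":0.3},{"dx":0.2535,"dy":-0.1193,"dz":0.01,"ax":0,"ay":3.5,"az":0.2,"fingers":0.3},{"dx":0.255,"dy":-0.1193,"dz":0.0357,"ax":0,"ay":3.5,"az":0.2,"fingers":0.3},{"dx":0.255,"dy":-0.1193,"dz":0.0357,"ax":0,"ay":3.5,"az":0.2,"fingers":0.3},{"dx":0.255,"dy":-0.1193,"dz":0.0357,"ax":0,"ay":3.5,"az":0.2,"fingers":0.3}]' ; python3 go.py .449 .382 .095
```

```text
time: 10.5
tool_pos: [0.4495, 0.3815, 0.1502]
tcp_rot: [2.101, 2.335, -0.001]
wrist_force: [-0.4, 0.6, 0.2]
width: 0.652
t 10.5 pos [0.4495 0.3815 0.1502] x [-0.106  0.994 -0.001] y [ 0.994  0.106 -0.   ] z [ 0.    -0.001 -1.   ] w 0.652 F [-0.4  0.6  0.2] q [ 0.66  0.17  1.87 -0.    1.1   0.56]
turn [-0.   0.  -0.1]
turn [1.000e-01 0.000e+00 1.799e+02]
[0.449 0.382 0.095] [ 0.0006 -0.0005  0.0552]
```

```bash
python3 -m inch '[{"dx":0.0006,"dy":-0.0005,"dz":0.03,"ax":0,"ay":0,"az":0,"fingers":0.3},{"dx":0.0006,"dy":-0.0005,"dz":0.055,"ax":0,"ay":0,"az":0,"fingers":0.3},{"dx":0.0006,"dy":-0.0005,"dz":0.055,"ax":0,"ay":0,"az":0,"fingers":0.3},{"dx":0.0006,"dy":-0.0005,"dz":0.055,"ax":0,"ay":0,"az":0,"fingers":-0.5},{"dx":0.0006,"dy":-0.0005,"dz":0.055,"ax":0,"ay":0,"az":0,"fingers":-0.5},{"dx":0.0006,"dy":-0.0005,"dz":0.055,"ax":0,"ay":0,"az":0,"fingers":-0.5},{"dx":0.0006,"dy":-0.0005,"dz":0.055,"ax":0,"ay":0,"az":0,"fingers":-0.5},{"dx":0.0006,"dy":-0.0005,"dz":0.055,"ax":0,"ay":0,"az":0,"fingers":-0.5},{"dx":0.0006,"dy":-0.0005,"dz":0.055,"ax":0,"ay":0,"az":0,"fingers":-0.5},{"dx":0.0006,"dy":-0.0005,"dz":0.02,"ax":0,"ay":0,"az":0,"fingers":-0.5},{"dx":0.0006,"dy":-0.0005,"dz":-0.01,"ax":0,"ay":0,"az":0,"fingers":-0.5},{"dx":0.0006,"dy":-0.0005,"dz":-0.04,"ax":0,"ay":0,"az":0,"fingers":-0.5},{"dx":0.0006,"dy":-0.0005,"dz":-0.07,"ax":0,"ay":0,"az":0,"fingers":-0.5},{"dx":0.0006,"dy":-0.0005,"dz":-0.1,"ax":0,"ay":0,"az":0,"fingers":-0.5},{"dx":0.0006,"dy":-0.0005,"dz":-0.1,"ax":0,"ay":0,"az":0,"fingers":-0.5},{"dx":0.0006,"dy":-0.0005,"dz":-0.1,"ax":0,"ay":0,"az":0,"fingers":-0.5}]' ; python3 look.py p8.png; python3 go.py .588 .2515 .25
```

```text
time: 12.5
tool_pos: [0.4483, 0.3816, 0.2487]
tcp_rot: [2.101, 2.336, -0.004]
wrist_force: [0.3, -0.7, -1.1]
width: 0.362
0.159 10 x mid off mm -2.9 y front-14 1.7
0.174 71 x mid off mm -1.5 y front-14 6.5
0.189 102 x mid off mm -0.6 y front-14 5.9
0.204 104 x mid off mm -0.8 y front-14 4.5
0.219 107 x mid off mm -1.5 y front-14 2.8
0.234 111 x mid off mm -0.4 y front-14 2.1
0.249 131 x mid off mm -2.1 y front-14 1.2
t 12.6 pos [0.448  0.3813 0.2479] x [-0.106  0.994 -0.003] y [ 0.994  0.106 -0.003] z [-0.003 -0.003 -1.   ] w 0.361 F [-0.2 -0.2  0.3] q [ 0.66  0.09  1.77 -0.    1.28  0.56]
turn [-0.2  0.2 -0.1]
turn [  0.2   0.3 179.9]
[0.588  0.2515 0.25  ] [-0.1439  0.1255 -0.0021]
```

View pics/p8.png

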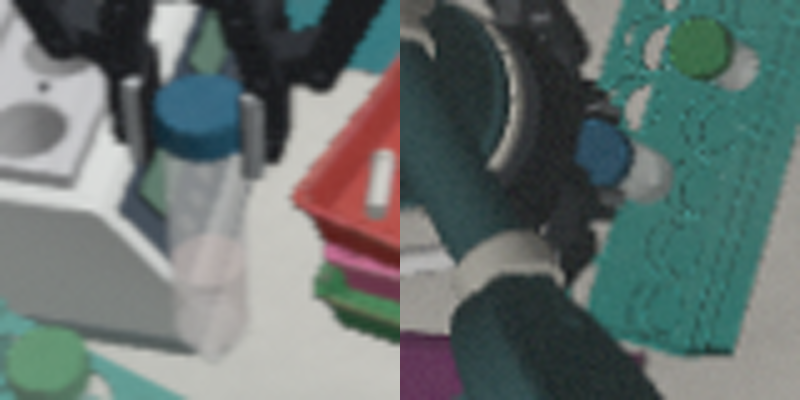

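Blue is held with about 4° of lean, tip toward +y. Same correction.

```bash
python3 -m inch '[{"dx":-0.03,"dy":0.025,"dz":0,"ax":0,"ay":-4.3,"az":0,"fingers":-0.5},{"dx":-0.06,"dy":0.055,"dz":0,"ax":0,"ay":-4.3,"az":0,"fingers":-0.5},{"dx":-0.1,"dy":0.085,"dz":0,"ax":0,"ay":-4.3,"az":0,"fingers":-0.5},{"dx":-0.125,"dy":0.11,"dz":0.005,"ax":0,"ay":-4.3,"az":0,"fingers":-0.5},{"dx":-0.1435,"dy":0.1265,"dz":0.015,"ax":0,"ay":-4.3,"az":0,"fingers":-0.5},{"dx":-0.1435,"dy":0.1265,"dz":0.02,"ax":0,"ay":-4.3,"az":0,"fingers":-0.5},{"dx":-0.1435,"dy":0.1265,"dz":0.02,"ax":0,"ay":-4.3,"az":0,"fingers":-0.5},{"dx":-0.1435,"dy":0.1265,"dz":0.02,"ax":0,"ay":-4.3,"az":0,"fingers":-0.5}]' ; python3 look.py p9.png; python3 go.py .589 .252 .2 .589 .252 .125
```

```text
time: 13.6
tool_pos: [0.5881, 0.2528, 0.2278]
tcp_rot: [2.062, 2.295, -0.084]
wrist_force: [-0.1, -0.5, -0.3]
width: 0.368
0.138 10 x mid off mm -3.2 y front-14 -2.8
0.153 54 x mid off mm -2.4 y front-14 1.1
0.168 69 x mid off mm -1.9 y front-14 1.4
0.183 68 x mid off mm -1.4 y front-14 1.1
0.198 73 x mid off mm -2.0 y front-14 0.6
0.213 78 x mid off mm -1.3 y front-14 0.8
0.228 81 x mid off mm -1.3 y front-14 0.8
t 13.7 pos [0.5885 0.2529 0.2284] x [-0.107  0.991 -0.077] y [ 0.994  0.107 -0.002] z [ 0.006 -0.077 -0.997] w 0.364 F [-0.4 -0.4 -0.3] q [ 0.41  0.22  1.67 -0.08  1.28  0.32]
turn [-0.1  4.4  0. ]
turn [  -7.    -0.2 -179.9]
[0.589 0.252 0.2  ] [0.0013 0.0005 0.0284]
[0.589 0.252 0.125] [0.0071 0.0007 0.1032]
```

View pics/p9.png

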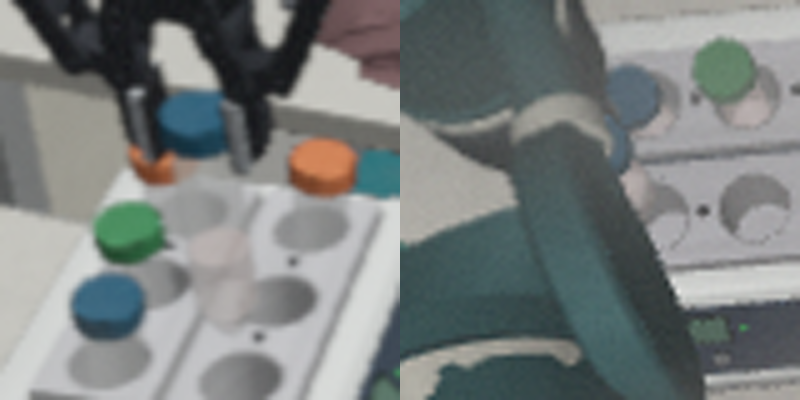

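```bash
python3 -m inch '[{"dx":0.0005,"dy":0.0014,"dz":0.01,"ax":0,"ay":0,"az":0,"fingers":-0.5},{"dx":0.0013,"dy":0.0014,"dz":0.02,"ax":0,"ay":0,"az":0,"fingers":-0.5},{"dx":0.0019,"dy":0.0014,"dz":0.035,"ax":0,"ay":0,"az":0,"fingers":-0.5},{"dx":0.003,"dy":0.0014,"dz":0.05,"ax":0,"ay":0,"az":0,"fingers":-0.5},{"dx":0.0042,"dy":0.0014,"dz":0.065,"ax":0,"ay":0,"az":0,"fingers":-0.5},{"dx":0.0054,"dy":0.0014,"dz":0.08,"ax":0,"ay":0,"az":0,"fingers":-0.5},{"dx":0.0065,"dy":0.0014,"dz":0.095,"ax":0,"ay":0,"az":0,"fingers":-0.5},{"dx":0.0071,"dy":0.0014,"dz":0.103,"ax":0,"ay":0,"az":0,"fingers":-0.5},{"dx":0.0071,"dy":0.0014,"dz":0.103,"ax":0,"ay":0,"az":0,"fingers":-0.5}]'; python3 go.py .5898 .252 .12
```

```text
time: 14.82
tool_pos: [0.5892, 0.2519, 0.1242]
tcp_rot: [2.062, 2.295, -0.085]
wrist_force: [0.3, -0.1, -0.0]
width: 0.358
t 14.82 pos [0.5892 0.2519 0.1242] x [-0.107  0.991 -0.078] y [ 0.994  0.107 -0.004] z [ 0.004 -0.078 -0.997] w 0.358 F [ 0.3 -0.1 -0. ] q [ 0.4   0.3   1.76 -0.08  1.1   0.34]
turn [-0.2  4.5  0. ]
turn [  -7.    -0.4 -179.8]
[0.5898 0.252  0.12  ] [0.0003 0.0006 0.0042]
```

Free all the way down. Lower the last 4 mm, release, shift slightly forward and rise.

```bash
python3 -m inch '[{"dx":0,"dy":0,"dz":0.003,"ax":0,"ay":0,"az":0,"fingers":-0.5},{"dx":0,"dy":0,"dz":0.0043,"ax":0,"ay":0,"az":0,"fingers":-0.5},{"dx":0,"dy":0,"dz":0.0043,"ax":0,"ay":0,"az":0,"fingers":-0.5},{"dx":0,"dy":0,"dz":0.0043,"ax":0,"ay":0,"az":0,"fingers":-0.1},{"dx":0,"dy":0,"dz":0.0043,"ax":0,"ay":0,"az":0,"fingers":0.04},{"dx":0,"dy":0,"dz":0.0043,"ax":0,"ay":0,"az":0,"fingers":0.04},{"dx":0,"dy":0,"dz":0.0043,"ax":0,"ay":0,"az":0,"fingers":0.04}]'; python3 - <<'E'
from h import *
a,d=bot.read_camera("side");cv2.imwrite("pics/p10.png",cv2.resize(a[180:270,160:250],(500,500),interpolation=cv2.INTER_CUBIC))
E
```

```text
time: 15.7
tool_pos: [0.589, 0.2515, 0.1196]
tcp_rot: [2.062, 2.296, -0.085]
wrist_force: [0.4, -0.5, -0.4]
width: 0.518
```

View pics/p10.png

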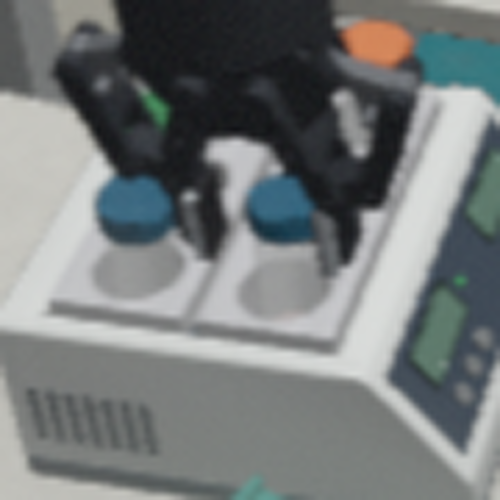

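Blue stands in front of its duplicate and the back finger is clear of the back cap. Rise and go to green.

```bash
python3 -m inch '[{"dx":0,"dy":-0.003,"dz":0,"ax":0,"ay":0,"az":0,"fingers":0.06},{"dx":-0.0008,"dy":-0.003,"dz":-0.01,"ax":0,"ay":0,"az":0,"fingers":0.06},{"dx":-0.002,"dy":-0.003,"dz":-0.025,"ax":0,"ay":0,"az":0,"fingers":0.06},{"dx":-0.004,"dy":-0.003,"dz":-0.05,"ax":0,"ay":0,"az":0,"fingers":0.06},{"dx":-0.006,"dy":-0.003,"dz":-0.08,"ax":0,"ay":0,"az":0,"fingers":0.06},{"dx":-0.006,"dy":-0.003,"dz":-0.08,"ax":0,"ay":0,"az":0,"fingers":0.06}]'; python3 go.py .518 .381 .2 .518 .381 .15
```

```text
time: 16.5
tool_pos: [0.5891, 0.2526, 0.2051]
tcp_rot: [2.06, 2.293, -0.073]
wrist_force: [-0.5, 0.5, 0.6]
width: 0.531
t 16.5 pos [0.5891 0.2526 0.2051] x [-0.106  0.991 -0.075] y [0.994 0.107 0.004] z [ 0.012 -0.075 -0.997] w 0.531 F [-0.5  0.5  0.6] q [ 0.41  0.23  1.7  -0.08  1.23  0.33]
turn [0.2 4.3 0. ]
turn [  -6.8    0.3 -179.9]
[0.518 0.381 0.2  ] [ 0.1353 -0.0569 -0.0053]
[0.518 0.381 0.15 ] [ 0.139  -0.0571  0.0445]
```

```bash
python3 -m inch '[{"dx":0.045,"dy":-0.019,"dz":-0.005,"ax":0,"ay":4.3,"az":0,"fingers":0.3},{"dx":0.09,"dy":-0.038,"dz":-0.005,"ax":0,"ay":4.3,"az":0,"fingers":0.3},{"dx":0.1353,"dy":-0.0569,"dz":-0.0053,"ax":0.2,"ay":4.3,"az":0,"fingers":0.3},{"dx":0.1353,"dy":-0.0569,"dz":-0.0053,"ax":0.2,"ay":4.3,"az":0,"fingers":0.3},{"dx":0.137,"dy":-0.057,"dz":0.02,"ax":0.2,"ay":4.3,"az":0,"fingers":0.3},{"dx":0.139,"dy":-0.0571,"dz":0.0445,"ax":0.2,"ay":4.3,"az":0,"fingers":0.3},{"dx":0.139,"dy":-0.0571,"dz":0.0445,"ax":0.2,"ay":4.3,"az":0,"fingers":0.3},{"dx":0.139,"dy":-0.0571,"dz":0.0445,"ax":0.2,"ay":4.3,"az":0,"fingers":0.3}]'; python3 go.py .518 .381 .095
```

```text
time: 17.5
tool_pos: [0.5187, 0.3807, 0.1507]
tcp_rot: [2.1, 2.336, 0.001]
wrist_force: [0.4, 0.4, 1.4]
width: 0.652
t 17.5 pos [0.5187 0.3807 0.1507] x [-0.106  0.994 -0.   ] y [0.994 0.106 0.001] z [ 0.001 -0.    -1.   ] w 0.652 F [0.4 0.4 1.4] q [ 0.59  0.26  1.76 -0.    1.12  0.49]
turn [ 0.1  0.  -0. ]
turn [ 0.0e+00 -1.0e-01  1.8e+02]
[0.518 0.381 0.095] [ 0.0004 -0.0007  0.0557]
```

```bash
python3 -m inch '[{"dx":0.0004,"dy":-0.0007,"dz":0.03,"ax":0,"ay":0,"az":0,"fingers":0.3},{"dx":0.0004,"dy":-0.0007,"dz":0.0555,"ax":0,"ay":0,"az":0,"fingers":0.3},{"dx":0.0004,"dy":-0.0007,"dz":0.0555,"ax":0,"ay":0,"az":0,"fingers":0.3},{"dx":0.0004,"dy":-0.0007,"dz":0.0555,"ax":0,"ay":0,"az":0,"fingers":-0.5},{"dx":0.0004,"dy":-0.0007,"dz":0.0555,"ax":0,"ay":0,"az":0,"fingers":-0.5},{"dx":0.0004,"dy":-0.0007,"dz":0.0555,"ax":0,"ay":0,"az":0,"fingers":-0.5},{"dx":0.0004,"dy":-0.0007,"dz":0.0555,"ax":0,"ay":0,"az":0,"fingers":-0.5},{"dx":0.0004,"dy":-0.0007,"dz":0.0555,"ax":0,"ay":0,"az":0,"fingers":-0.5},{"dx":0.0004,"dy":-0.0007,"dz":0.0555,"ax":0,"ay":0,"az":0,"fingers":-0.5},{"dx":0.0004,"dy":-0.0007,"dz":0.02,"ax":0,"ay":0,"az":0,"fingers":-0.5},{"dx":0.0004,"dy":-0.0007,"dz":-0.01,"ax":0,"ay":0,"az":0,"fingers":-0.5},{"dx":0.0004,"dy":-0.0007,"dz":-0.04,"ax":0,"ay":0,"az":0,"fingers":-0.5},{"dx":0.0004,"dy":-0.0007,"dz":-0.07,"ax":0,"ay":0,"az":0,"fingers":-0.5},{"dx":0.0004,"dy":-0.0007,"dz":-0.1,"ax":0,"ay":0,"az":0,"fingers":-0.5},{"dx":0.0004,"dy":-0.0007,"dz":-0.1,"ax":0,"ay":0,"az":0,"fingers":-0.5},{"dx":0.0004,"dy":-0.0007,"dz":-0.1,"ax":0,"ay":0,"az":0,"fingers":-0.5}]' ; python3 look.py p11.png; python3 go.py .594 .198 .25
```

```text
time: 19.5
tool_pos: [0.517, 0.3805, 0.2489]
tcp_rot: [2.1, 2.336, -0.003]
wrist_force: [-0.5, 0.3, -0.7]
width: 0.36
0.174 62 x mid off mm -5.0 y front-14 -6.8
0.189 82 x mid off mm -5.4 y front-14 -5.9
0.204 84 x mid off mm -3.9 y front-14 -4.8
0.219 91 x mid off mm -3.8 y front-14 -3.8
0.234 89 x mid off mm -2.8 y front-14 -2.9
0.249 91 x mid off mm -2.3 y front-14 -0.4
t 19.6 pos [0.5167 0.3803 0.2481] x [-0.106  0.994 -0.002] y [ 0.994  0.106 -0.003] z [-0.002 -0.002 -1.   ] w 0.365 F [-0.1  0.6 -0.4] q [ 0.6   0.19  1.66 -0.    1.29  0.49]
turn [-0.2  0.1 -0. ]
turn [  0.2   0.2 180. ]
[0.594 0.198 0.25 ] [-0.1894  0.0575 -0.0016]
```

```bash
python3 -m inch '[{"dx":-0.04,"dy":0.012,"dz":-0.02,"ax":-2.5,"ay":4,"az":0,"fingers":-0.5},{"dx":-0.08,"dy":0.024,"dz":-0.02,"ax":-2.5,"ay":4,"az":0,"fingers":-0.5},{"dx":-0.12,"dy":0.036,"dz":-0.02,"ax":-2.5,"ay":4,"az":0,"fingers":-0.5},{"dx":-0.16,"dy":0.05,"dz":-0.02,"ax":-2.5,"ay":4,"az":0,"fingers":-0.5},{"dx":-0.1894,"dy":0.0595,"dz":-0.02,"ax":-2.5,"ay":4,"az":0,"fingers":-0.5},{"dx":-0.1894,"dy":0.0595,"dz":-0.01,"ax":-2.5,"ay":4,"az":0,"fingers":-0.5},{"dx":-0.1894,"dy":0.0595,"dz":0.01,"ax":-2.5,"ay":4,"az":0,"fingers":-0.5},{"dx":-0.1894,"dy":0.0595,"dz":0.01,"ax":-2.5,"ay":4,"az":0,"fingers":-0.5},{"dx":-0.1894,"dy":0.0595,"dz":0.01,"ax":-2.5,"ay":4,"az":0,"fingers":-0.5}]' ; python3 look.py p12.png; python3 go.py .597 .199 .2 .597 .199 .125
```

```text
time: 20.72
tool_pos: [0.5953, 0.1991, 0.2376]
tcp_rot: [-2.081, -2.318, -0.116]
wrist_force: [-0.9, 0.5, 0.2]
width: 0.36
0.148 14 x mid off mm -1.2 y front-14 -4.8
0.163 55 x mid off mm -0.4 y front-14 -1.0
0.178 70 x mid off mm -1.4 y front-14 -0.2
0.193 72 x mid off mm -0.6 y front-14 -0.5
0.208 75 x mid off mm -2.4 y front-14 -0.7
0.223 71 x mid off mm -1.6 y front-14 -1.1
0.238 82 x mid off mm -1.5 y front-14 -1.0
t 20.82 pos [0.596  0.1991 0.2389] x [-0.109  0.992  0.068] y [0.994 0.106 0.042] z [ 0.034  0.072 -0.997] w 0.361 F [ 0.8 -0.5 -0.7] q [0.25 0.14 1.74 0.07 1.21 0.12]
turn [ 2.4 -3.9  0. ]
turn [   6.1    3.8 -179.8]
[0.597 0.199 0.2  ] [-0.0028 -0.0007  0.0388]
[0.597 0.199 0.125] [-0.0079 -0.0038  0.1135]
```

View pics/p12.png

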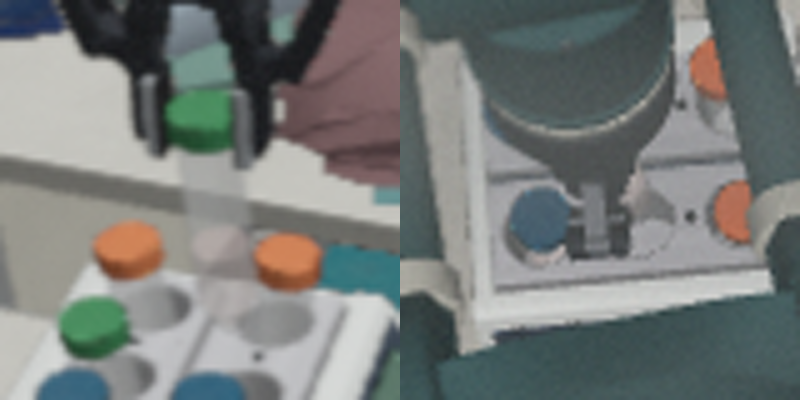

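Green hangs vertical over the middle front well, with blue and orange standing on either side. Inserting.

```bash
python3 -m inch '[{"dx":0.0005,"dy":-0.001,"dz":0.015,"ax":0,"ay":0,"az":0,"fingers":-0.5},{"dx":-0.0005,"dy":-0.0017,"dz":0.03,"ax":0,"ay":0,"az":0,"fingers":-0.5},{"dx":-0.0014,"dy":-0.0022,"dz":0.043,"ax":0,"ay":0,"az":0,"fingers":-0.5},{"dx":-0.0024,"dy":-0.0028,"dz":0.057,"ax":0,"ay":0,"az":0,"fingers":-0.5},{"dx":-0.0034,"dy":-0.0034,"dz":0.071,"ax":0,"ay":0,"az":0,"fingers":-0.5},{"dx":-0.0044,"dy":-0.004,"dz":0.086,"ax":0,"ay":0,"az":0,"fingers":-0.5},{"dx":-0.0054,"dy":-0.0046,"dz":0.1,"ax":0,"ay":0,"az":0,"fingers":-0.5},{"dx":-0.0063,"dy":-0.0052,"dz":0.1135,"ax":0,"ay":0,"az":0,"fingers":-0.5},{"dx":-0.0063,"dy":-0.0052,"dz":0.1135,"ax":0,"ay":0,"az":0,"fingers":-0.5}]'; python3 go.py .5954 .2004 .12
```

```text
time: 21.95
tool_pos: [0.5944, 0.2002, 0.1233]
tcp_rot: [-2.081, -2.318, -0.115]
wrist_force: [0.3, -0.7, -0.8]
width: 0.364
t 21.95 pos [0.5944 0.2002 0.1233] x [-0.108  0.992  0.067] y [0.994 0.106 0.039] z [ 0.031  0.071 -0.997] w 0.364 F [ 0.3 -0.7 -0.8] q [0.25 0.23 1.86 0.07 1.01 0.11]
turn [ 2.2 -3.9  0. ]
turn [   6.1    3.5 -179.8]
[0.5954 0.2004 0.12  ] [-0.0001  0.0009  0.0034]
```

```bash
python3 -m inch '[{"dx":0,"dy":0.0005,"dz":0.002,"ax":0,"ay":0,"az":0,"fingers":-0.5},{"dx":0,"dy":0.0009,"dz":0.0034,"ax":0,"ay":0,"az":0,"fingers":-0.5},{"dx":0,"dy":0.0009,"dz":0.0034,"ax":0,"ay":0,"az":0,"fingers":-0.5},{"dx":0,"dy":0.0009,"dz":0.0034,"ax":0,"ay":0,"az":0,"fingers":-0.1},{"dx":0,"dy":0.0009,"dz":0.0034,"ax":0,"ay":0,"az":0,"fingers":0.04},{"dx":0,"dy":0.0009,"dz":0.0034,"ax":0,"ay":0,"az":0,"fingers":0.04},{"dx":0,"dy":0.0009,"dz":0.0034,"ax":0,"ay":0,"az":0,"fingers":0.04}]'; python3 go.py .5930 .2004 .2; python3 - <<'E'
from h import *
a,d=bot.read_camera("side");cv2.imwrite("pics/p13.png",cv2.resize(a[170:260,160:250],(500,500),interpolation=cv2.INTER_CUBIC))
E
```

```text
time: 22.82
tool_pos: [0.5953, 0.2004, 0.1197]
tcp_rot: [-2.081, -2.318, -0.115]
wrist_force: [-0.6, 0.5, -0.3]
width: 0.519
t 22.82 pos [0.5953 0.2004 0.1197] x [-0.108  0.992  0.067] y [0.994 0.106 0.039] z [ 0.031  0.071 -0.997] w 0.519 F [-0.6  0.5 -0.3] q [0.25 0.24 1.86 0.07 1.   0.11]
turn [ 2.2 -3.9  0. ]
turn [   6.1    3.5 -179.8]
[0.593  0.2004 0.2   ] [ 0.0056  0.0008 -0.0801]
```

View pics/p13.png

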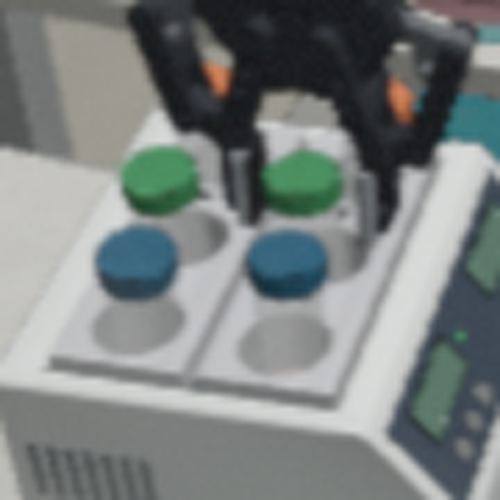

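Green is in its well and free on both sides. Rise and retreat.

```bash
python3 -m inch '[{"dx":0.0007,"dy":0.0004,"dz":-0.01,"ax":0,"ay":0,"az":0,"fingers":0.06},{"dx":0.0017,"dy":0.001,"dz":-0.025,"ax":0,"ay":0,"az":0,"fingers":0.06},{"dx":0.0034,"dy":0.002,"dz":-0.05,"ax":0,"ay":0,"az":0,"fingers":0.06},{"dx":0.0056,"dy":0.0031,"dz":-0.08,"ax":0,"ay":0,"az":0,"fingers":0.06},{"dx":0.01,"dy":0.005,"dz":-0.12,"ax":0,"ay":0,"az":0,"fingers":0.06},{"dx":0.05,"dy":-0.04,"dz":-0.12,"ax":0,"ay":0,"az":0,"fingers":0.06},{"dx":0.09,"dy":-0.08,"dz":-0.12,"ax":0,"ay":0,"az":0,"fingers":0.06},{"dx":0.13,"dy":-0.12,"dz":-0.12,"ax":0,"ay":0,"az":0,"fingers":0.06},{"dx":0.17,"dy":-0.16,"dz":-0.12,"ax":0,"ay":0,"az":0,"fingers":0.06},{"dx":0.21,"dy":-0.2,"dz":-0.12,"ax":0,"ay":0,"az":0,"fingers":0.06},{"dx":0.21,"dy":-0.2,"dz":-0.12,"ax":0,"ay":0,"az":0,"fingers":0.06},{"dx":0.21,"dy":-0.2,"dz":-0.12,"ax":0,"ay":0,"az":0,"fingers":0.06}]'; python3 - <<'E'
from h import *
I=[]
for c,(x,y,w) in(("side",(160,165,100)),("top",(195,125,80))):
    a,d=bot.read_camera(c);I.append(cv2.resize(a[y:y+w,x:x+w],(400,400),interpolation=cv2.INTER_CUBIC))
    _,dr,o=rays(c,.1);W=o+dr*d.ravel()[:,None]
    for n,p in dict(o=(.596,.143),g=(.594,.199),b=(.588,.252),Bo=(.6665,.153),Bg=(.657,.211),Bb=(.642,.259)).items():
        s=(d.ravel()>0)&(np.hypot(*(W[:,:2]-p).T)<.026)&(W[:,2]>.135)&(W[:,2]<.16); q=W[s]
        if s.sum()>20:
            zt=np.percentile(q[:,2],75);t=q[q[:,2]>zt-.004];print(c,n,len(t),round(zt,4),np.round((t.min(0)+t.max(0))[:2]/2,3))
cv2.imwrite("pics/p14.png",cv2.hconcat(I))
E
```

```text
time: 24.38
tool_pos: [0.3704, 0.3793, 0.2471]
tcp_rot: [-2.08, -2.32, -0.118]
wrist_force: [0.6, -0.4, -0.3]
width: 0.531
side o 99 0.1434 [0.592 0.14 ]
side g 104 0.1437 [0.599 0.19 ]
side b 119 0.1438 [0.587 0.244]
side Bo 102 0.1437 [0.667 0.154]
side Bg 111 0.1439 [0.657 0.211]
side Bb 125 0.1439 [0.642 0.26 ]
top o 111 0.1446 [0.591 0.138]
top g 104 0.1455 [0.597 0.189]
top b 122 0.145 [0.586 0.242]
top Bo 105 0.145 [0.667 0.153]
top Bg 113 0.1446 [0.658 0.211]
top Bb 115 0.145 [0.643 0.259]
```

View pics/p14.png

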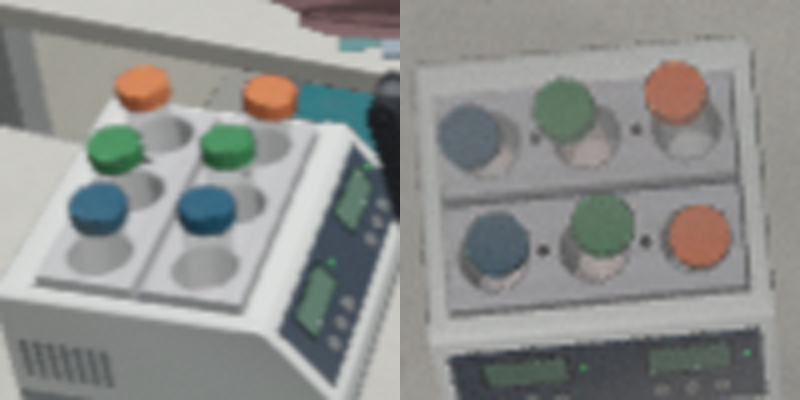

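All six tubes stand in colour-matched pairs with cap tops at about 0.145, so they are seated. The back caps have not moved and the gripper is clear. Handing in.

```bash
python3 -c "
from workcell import bot
print(bot.finish_job())"
```

```text
the job is handed in; nothing more can be done
None
```

I moved the orange, blue and green tubes from the teal rack into the front block, each directly in front of the tube with the same cap colour. I then retreated with the gripper partly open and handed in at about 24.5 s.

- **Seating:** Both cameras put all six cap tops at z ≈ 0.1435–0.1455 m, against an expected 0.145, so every tube is fully down in its well.
- **Back block:** The back caps were within about 1 mm of where they started.
- **Forces:** The largest wrist force I read at the end of a move was about 6 N, during a grasp.
- **Disagreements:** The two cameras differed by about 1–4 mm in position, so I set the final well alignment from the side view alone. The moved tubes stand with a slight lean in their loose wells, with caps up to about 10 mm off the well axis.

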